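# Unstack the belt pulleys into their parts dishes

## Task

Take the two stacks of belt pulleys apart and put each pulley away, hub up and lying flat, in the round parts dish of its own size: the largest pulley in the largest dish, the next in the next, and so on down to the smallest in the smallest. Set each one down in its dish rather than dropping it in, and leave the little bottle and the wrench socket standing where they are.

Things in the scene. Friction and masses are not known exactly. Their poses are not given: they have to be found in the camera images.
- pulley_a_mid (a point): The largest belt pulley, loose, plain metal (bright edge, grey web): a round rim 100 mm in diameter and 14 mm thick with a V groove round its edge, and on its top a plain round hub 30 mm in diameter rising 24 mm above the rim (38 mm high in all; graspable by the hub). The point is on its axis, half-way up (19 mm above its underside); z is its axis, up. At the start it stands flat on the bench, hub up, with one of the two smaller pulleys resting on its hub.
- pulley_b_mid (a point): The second-largest belt pulley, loose, plain metal (bright edge, grey web): a round rim 82 mm in diameter and 14 mm thick with a V groove round its edge, and on its top a plain round hub 30 mm in diameter rising 24 mm above the rim (38 mm high in all; graspable by the hub). The point is on its axis, half-way up (19 mm above its underside); z is its axis, up. At the start it stands flat on the bench, hub up, with one of the two smaller pulleys resting on its hub.
- pulley_c_mid (a point): The third-largest belt pulley, loose, plain metal (bright edge, grey web): a round rim 64 mm in diameter and 14 mm thick with a V groove round its edge, and on its top a plain round hub 30 mm in diameter rising 24 mm above the rim (38 mm high in all; graspable by the hub). The point is on its axis, half-way up (19 mm above its underside); z is its axis, up. At the start it lies on the hub of one of the two bigger pulleys, hub up, its underside 38 mm above the bench.
- pulley_d_mid (a point): The smallest belt pulley, loose, plain metal (bright edge, grey web): a round rim 46 mm in diameter and 14 mm thick with a V groove round its edge, and on its top a plain round hub 30 mm in diameter rising 24 mm above the rim (38 mm high in all; graspable by the hub). The point is on its axis, half-way up (19 mm above its underside); z is its axis, up. At the start it lies on the hub of one of the two bigger pulleys, hub up, its underside 38 mm above the bench.
- dish_a: The largest of four round steel parts dishes, fixed to the bench, black rubber floor: inner diameter 116 mm, outer diameter 122 mm, rim 9 mm high, inner floor 3 mm above the bench. The place of the 100 mm pulley. Origin at the centre of its underside, on the bench; z up.
- dish_b: The second-largest of four round steel parts dishes, fixed to the bench, black rubber floor: inner diameter 98 mm, outer diameter 104 mm, rim 9 mm high, inner floor 3 mm above the bench. The place of the 82 mm pulley. Origin at the centre of its underside, on the bench; z up.
- dish_c: The third-largest of four round steel parts dishes, fixed to the bench, black rubber floor: inner diameter 80 mm, outer diameter 86 mm, rim 9 mm high, inner floor 3 mm above the bench. The place of the 64 mm pulley. Origin at the centre of its underside, on the bench; z up.
- dish_d: The smallest of four round steel parts dishes, fixed to the bench, black rubber floor: inner diameter 62 mm, outer diameter 68 mm, rim 9 mm high, inner floor 3 mm above the bench. The place of the 46 mm pulley. Origin at the centre of its underside, on the bench; z up.
- socket_mid (a point): A loose dark steel wrench socket standing upright on the bench among the dishes, 26 mm in diameter, 38 mm high; not to be disturbed. Point at its centre, half-way up; z up.
- glue_mid (a point): A loose small white bottle standing upright on the bench among the dishes, 32 mm in diameter, 58 mm high; not to be disturbed. Point at its centre, half-way up; z up.
Things that resemble listed ones, but are neither listed nor needed, are in the scene too. What is shaped like the dish_a but blue or white is not meant.

How it is judged:
By the outcome, as a careful person would: the job done as asked, in the order asked, and still so for the second after the job is handed in, with the robot touching nothing.
It also fails if it takes over 96 s, if anything falls off the work surface, if the arm or the gripper's body presses on something with over 40 N, if the wrist force passes 120 N, or if a joint passes its speed limit or range.

## Robot

A 6-joint arm with a two-finger parallel gripper is mounted at the origin on the work surface. World frame = base frame: x ahead of the robot, y to its left, z up, the work surface at z = 0. Lengths are in m, angles in rad, forces in N, time in s.
With the tool pointing down it reaches from about 0.25 to 0.725 m from the base axis. Payload 4 kg.
Tool frame: the origin (TCP) lies on the centre line of the jaws, within the pads' length; the fingertips stand 11 mm ahead of it and the grasp point (between the pads) lies 8 mm behind it; x points along the fingers, z is the direction in which the jaws open and shut, and the axes are right-handed (so a half turn about x gives the same grasp; the last joint's range is limited). The gripper opens to 85 mm and grips with 20 to 120 N. Pads are 22 mm wide; open, the fingers measure 114 mm over their backs; the gripper's body (76 mm by 85 mm) begins 54 mm behind the grasp point. The pads swing forward as they close: fully open they stand 13 mm farther back than shut.
Start: joints at [1.212, 0.241, 0.005, 1.335, 0, 1.571], TCP at [0.176, 0.468, 0.242] pointing down, gripper open.
Joint ranges: [-2.72, 2.72], [-1.05, 1.87], [-1.09, 1.28], [-1.99, 2.15], [-1.42, 1.44], [-3.14, 3.14]. Speed limits (rad/s): [2.79, 2.79, 3.14, 3.14, 3.14, 3.14].

## Interface

Orientations are given as [roll, pitch, yaw] about the fixed x, y, z axes, in that order (R = Rz(yaw) Ry(pitch) Rx(roll)).
In Python, from workcell import robot, read_camera, camera_info gives the robot as it stands.
- The arm moves only by the tool apply_moves, never from a script. Its argument "series" is one flat list of numbers, 7 for each row, row after row: the finger opening in m, from 0 to 0.0854, then the shift along the world's x, y, z in m, then the turn, a rotation vector about the world's x, y, z in rad. In form: [grip, tx, ty, tz, ax, ay, az, grip, tx, ty, tz, ax, ay, az, ...]. A call has exactly 10 rows; each row is the pose to reach, as a shift and turn from the pose commanded when the call began; what a row does not reach only later rows make up. A row lasts 1/12 s, in which the tool goes at most 41.7 mm and 7.16 degrees, less where a joint would pass 70% of its speed; a pose out of reach is approached as far as the arm can. A call with a gripper value outside its range is refused whole. The fingers move at their own pace and stop on an object; "force" is the grip in N (left out, the last holds). Time passes only in rows, so rows that repeat a pose let the fingers close, or fill a call up. It gives the time, the measured TCP pose, the force and the opening at its end, in the units of the state.
- robot.sense(): the state, without advancing time (a new reading comes with each control period).
- read_camera(name): name is "scene" or "top" or "wrist"; returns the picture (480x640x3 uint8, blue, green, red); there is no depth.
- camera_info(name): a dict with "fov_y" (degrees; the focal length in pixels is half the picture's height over the tangent of half this angle, whatever the lens; pixels are square), "cx", "cy" (the principal point, pixels), "R" (3x3) and "t" (3): a world point X has camera coordinates R X + t; the wrist camera has in their place "T_tool_cam" (4x4, takes a point from camera to tool coordinates, whose origin is the TCP and whose axes are the tool frame's). Camera axes: x right, y down, z forward; pixel columns grow to the right and rows downward; lengths in m; the calibration is good to about 2 mm. A picture is of the moment at which its call begins: read the wrist's pose just before it. camera_info takes no time and is no camera call.
- robot.sign_off(): hands the job in, once; it reports no verdict.
The state is a dict: "time_s": time; "joints": joint angles; "joint_vel": joint speeds; "tau": joint torques, N m; "ee_pos": TCP position; "tool_rot": TCP orientation; "ft_force": force on the tool from outside, world axes, zero at the start; "ft_torque": the same for the moment, N m; "opening": finger opening in m.
Only numpy, scipy, OpenCV 4.12 (cv2) and the standard library are available. Lean on these libraries where they do the work, as an engineer would, in place of code of your own. Each camera call takes 0.05 s, during which the arm holds its last target.

## Working session

There is one attempt and no reset: what is moved stays moved. The work goes in short steps, Python scripts to look and compute and a tool call to move; the robot and the scene stay as the last step left them, time stands still between calls to the robot, and variables do not carry over. Pictures are saved under pics/ and viewed, and the job is handed in when it is done.

Besides the shell and the picture viewer there is one more tool, called after "Request:" as name(argument=value, ...), one argument or row to a line, values as JSON. apply_moves: Moves the arm, as the interface text tells. Its arguments: {"type":"object","properties":{"series":{"type":"array"},"force":{"type":"number"}},"required":["series"]}

```bash
ls; mkdir -p pics
python3 - <<'E'
from workcell import robot, read_camera, camera_info
import cv2
print(robot.sense())
for n in ["scene","top","wrist"]:
    print(n,camera_info(n)); cv2.imwrite(f"pics/{n}0.png",read_camera(n))
E
```

```text
pics
{'time_s': 0.0, 'joints': array([ 1.21199545e+00,  2.41392172e-01,  3.68594483e-03,  1.33518735e+00,
       -1.79843762e-05,  1.57081314e+00]), 'joint_vel': array([ 0.00151061,  0.00065752,  0.00131551,  0.0011023 , -0.0009921 ,
        0.00068044]), 'tau': array([ 1.68509446e-04, -3.72313643e+01,  2.52411371e+01,  1.67260109e-02,
        2.61739626e-05,  3.71411019e-06]), 'ee_pos': array([0.1753621 , 0.46757433, 0.24140871]), 'tool_rot': array([-3.13300085,  1.568699  , -1.92102219]), 'ft_force': array([ 0.37404538, -0.04177654, -0.10991607]), 'ft_torque': array([ 0.00975194, -0.03611334,  0.05447645]), 'opening': 0.08517801758472926}
scene {'fov_y': 46.72436745987782, 'cx': 306.1921830552609, 'cy': 241.43804456996523, 'R': array([[-0.59035033,  0.80706498, -0.01151538],
       [ 0.44384557,  0.31268112, -0.8397807 ],
       [-0.67415695, -0.50087586, -0.54280362]]), 't': array([ 0.18819732, -0.1639963 ,  1.51607625])}
top {'fov_y': 55.38043068842077, 'cx': 320.174861543628, 'cy': 236.2927019529579, 'R': array([[-0.00763972, -0.99996892, -0.00194527],
       [-0.99944271,  0.00769889, -0.03248057],
       [ 0.03249454,  0.00169604, -0.99947047]]), 't': array([0.12047311, 0.44772396, 0.89320574])}
wrist {'fov_y': 58.69662810017713, 'cx': 322.2929998267615, 'cy': 236.92265444083836, 'T_tool_cam': array([[-3.30094903e-04, -2.90782328e-01,  9.56789177e-01,
        -1.32020491e-01],
       [ 5.09182026e-04, -9.56789154e-01, -2.90782145e-01,
         7.41986475e-02],
       [ 9.99999816e-01,  3.91194147e-04,  4.63892357e-04,
         6.47986265e-04],
       [ 0.00000000e+00,  0.00000000e+00,  0.00000000e+00,
         1.00000000e+00]])}
```

View pics/top0.png

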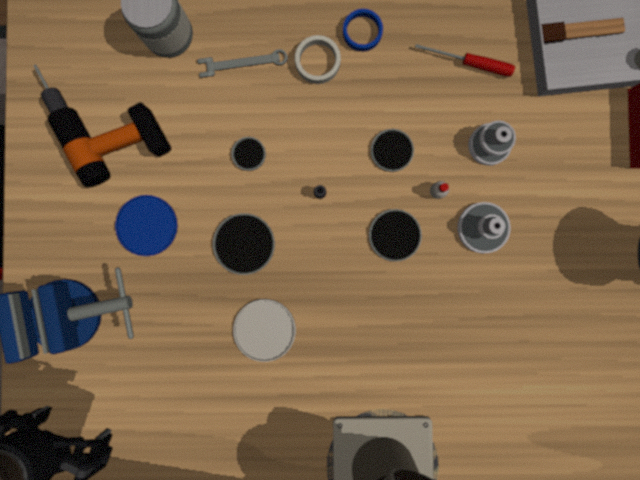

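View pics/scene0.png

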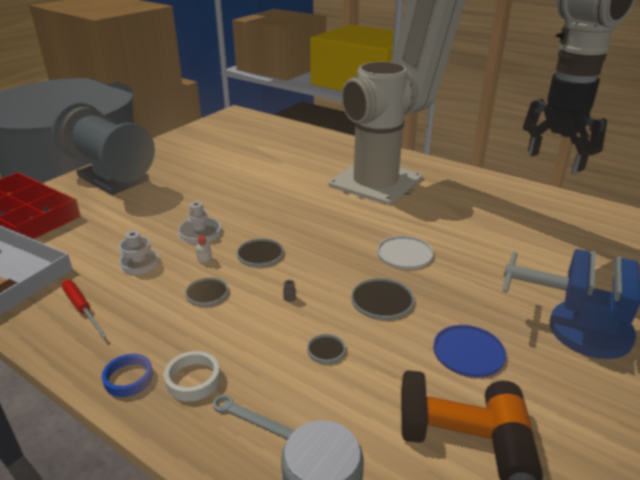

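View pics/wrist0.png

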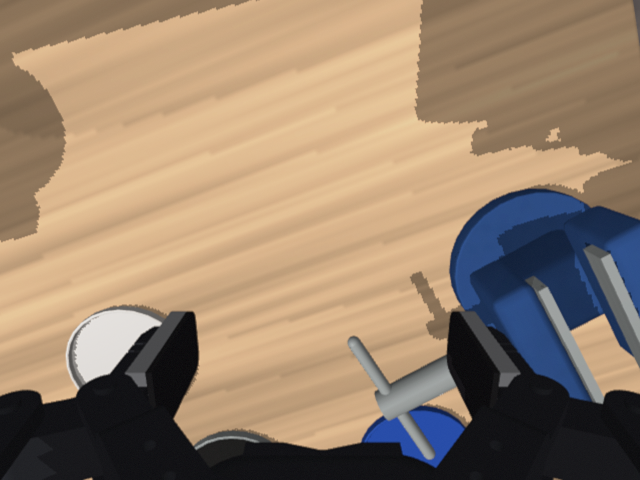

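The top view shows the stacks near px (492,143) and (484,227), and black dishes near (244,243) A, (395,235) B, (392,150) C and (248,153) D. The socket is at (320,192) and the bottle at (440,190). I'll enlarge these next.

Run:
```python
import cv2
im=cv2.imread("pics/top0.png")
cv2.imwrite("pics/c1.png",cv2.resize(im[105:265,420:530],None,fx=5,fy=5,interpolation=cv2.INTER_CUBIC)[:, :][0:800:1][:600])
cv2.imwrite("pics/c1.png",cv2.resize(im[110:260,420:530],None,fx=4,fy=4,interpolation=cv2.INTER_CUBIC))
cv2.imwrite("pics/c2.png",cv2.resize(im[120:285,200:430],None,fx=3.4,fy=3.4,interpolation=cv2.INTER_CUBIC))
s=cv2.imread("pics/scene0.png")
cv2.imwrite("pics/c3.png",cv2.resize(s[190:290,100:240],None,fx=5.7,fy=5.7,interpolation=cv2.INTER_CUBIC))
```

```text
(no output)
```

View pics/c1.png

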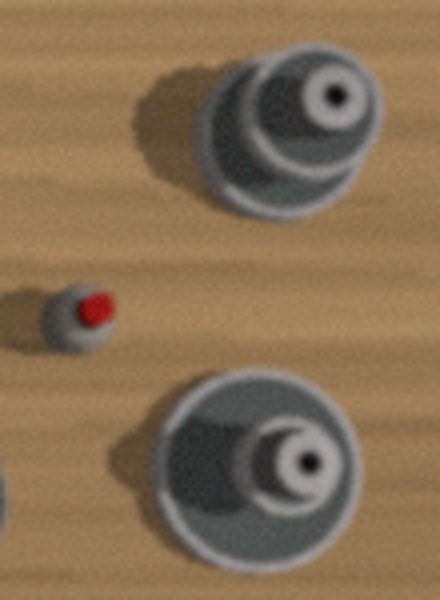

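View pics/c2.png

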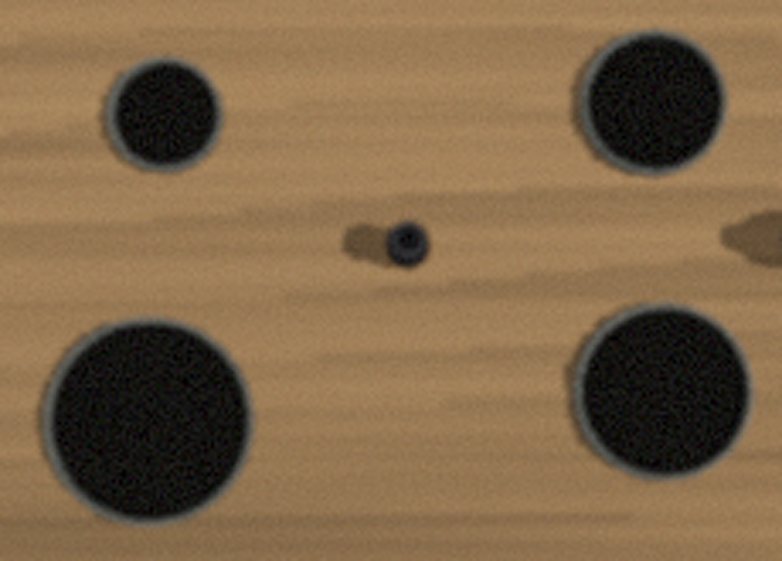

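View pics/c3.png

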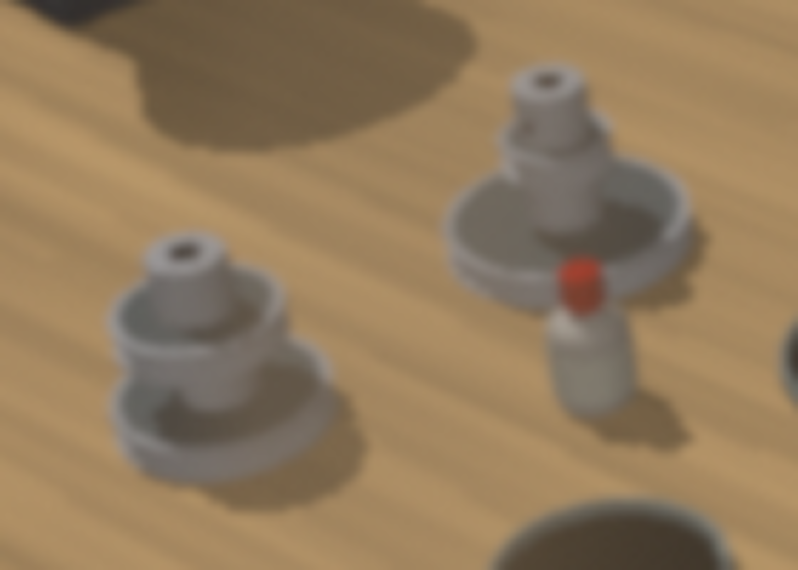

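```bash
cat > h.py <<'E'
import numpy as np
from workcell import robot, read_camera, camera_info
def ray(name,u,v,z):
    c=camera_info(name); f=240/np.tan(np.radians(c['fov_y']/2))
    if name=='wrist':
        from scipy.spatial.transform import Rotation as R
        s=robot.sense(); Rt=R.from_euler('xyz',s['tool_rot']).as_matrix(); T=c['T_tool_cam']
        o=Rt@T[:3,3]+s['ee_pos']; M=Rt@T[:3,:3]
    else:
        M=c['R'].T; o=-M@c['t']
    d=M@np.array([(u-c['cx'])/f,(v-c['cy'])/f,1]); return o+d*(z-o[2])/d[2]
E
python3 - <<'E'
from h import *
def top(s,ou,ov,x,y,z): return ray('top',(x+.5)/s-.5+ou,(y+.5)/s-.5+ov,z).round(4)
for n,a in dict(Arim=(257,469.5,.014),Dhub=(311,462,.076),Brim=(281,133,.014),Chub=(337,95,.076),Crim=(313,111,.052),glue=(96,309,.058)).items(): print(n,top(4,420,110,*a))
for n,a in dict(A=(147,420,.008),B=(661,390,.008),C=(650,102,.008),D=(163,114,.008),sock=(408,243,.038)).items(): print(n,top(3.4,200,120,*a))
# scene check
for n,a in dict(Dhub=(548,79,.076),Chub=(184,250,.076)).items(): print(n,ray('scene',a[0]/5.7+100,a[1]/5.7+190,a[2]).round(4))
from scipy.spatial.transform import Rotation as R
print(R.from_euler('xyz',robot.sense()['tool_rot']).as_matrix().round(3))
E
```

```text
Arim [ 0.4641 -0.2031  0.014 ]
Dhub [ 0.4642 -0.2056  0.076 ]
Brim [ 0.6296 -0.2181  0.014 ]
Chub [ 0.6324 -0.2209  0.076 ]
Crim [ 0.631  -0.2192  0.052 ]
glue [ 0.5374 -0.1139  0.058 ]
A [0.4362 0.2692 0.008 ]
B [ 0.4513 -0.0284  0.008 ]
C [ 0.6191 -0.0241  0.008 ]
D [0.6144 0.2595 0.008 ]
sock [0.5339 0.1173 0.038 ]
Dhub [ 0.4637 -0.2031  0.076 ]
Chub [ 0.632  -0.2191  0.076 ]
[[-0.001 -0.936  0.351]
 [-0.002  0.351  0.936]
 [-1.    -0.    -0.002]]
```

Request:
apply_moves(
  series=[0.085,0.0144,-0.0336,-0.003,0,0,-0.061,0.085,0.0288,-0.0672,-0.006,0,0,-0.121,0.085,0.0432,-0.1008,-0.009,0,0,-0.182,0.085,0.0576,-0.1344,-0.012,0,0,-0.242,0.085,0.072,-0.168,-0.015,0,0,-0.303,0.085,0.0864,-0.2016,-0.018,0,0,-0.364,0.085,0.1008,-0.2352,-0.021,0,0,-0.424,0.085,0.1152,-0.2688,-0.024,0,0,-0.485,0.085,0.1296,-0.3024,-0.027,0,0,-0.545,0.085,0.144,-0.336,-0.03,0,0,-0.606],
)

```text
time_s: 0.98
ee_pos: [0.3196, 0.1305, 0.2122]
tool_rot: [-0.183, 1.57, 0.42]
ft_force: [0.3, -0.2, 0.1]
opening: 0.0852
```

Request:
apply_moves(
  series=[0.06,0.0144,-0.0336,-0.003,0,0,-0.061,0.06,0.0288,-0.0672,-0.006,0,0,-0.121,0.06,0.0432,-0.1008,-0.009,0,0,-0.182,0.06,0.0576,-0.1344,-0.012,0,0,-0.242,0.06,0.072,-0.168,-0.015,0,0,-0.303,0.06,0.0864,-0.2016,-0.018,0,0,-0.364,0.06,0.1008,-0.2352,-0.021,0,0,-0.424,0.06,0.1152,-0.2688,-0.024,0,0,-0.485,0.06,0.1296,-0.3024,-0.027,0,0,-0.545,0.06,0.144,-0.336,-0.03,0,0,-0.606],
)

```text
time_s: 1.82
ee_pos: [0.4637, -0.2057, 0.1818]
tool_rot: [2.471, 1.57, 2.468]
ft_force: [-0.1, 1.2, -0.1]
opening: 0.0598
```

Run:
```python
from h import *
import cv2
s=robot.sense(); print(s['time_s'],s['joints'].round(3),s['ee_pos'].round(4),s['opening'])
cv2.imwrite("pics/w1.png",read_camera('wrist'))
from scipy.spatial.transform import Rotation as R
print(R.from_euler('xyz',robot.sense()['tool_rot']).as_matrix().round(3))
```

```text
1.8167 [-0.418  0.29  -0.09   1.191  0.     1.157] [ 0.4637 -0.2057  0.1818] 0.05984249363251286
[[ 0.002  0.01   1.   ]
 [-0.005  1.    -0.01 ]
 [-1.    -0.005  0.002]]
```

View pics/w1.png

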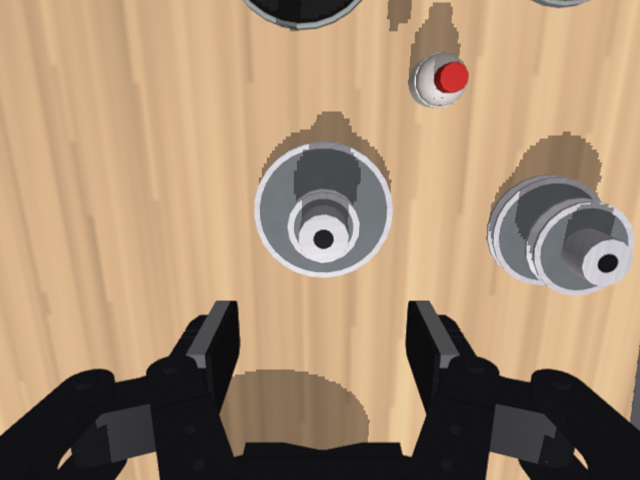

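The wrist view shows the D hub bore at (324,239), A's rim centred at about (323,209), the C hub bore at (608,263) and the bottle cap at (452,77).

Run:
```python
from h import *
for u,v,z in [(324,239,.076),(323,209,.014),(608,263,.076),(583,248,.052),(452,77,.058)]: print(ray('wrist',u,v,z).round(4))
```

```text
[ 0.468  -0.2103  0.076 ]
[ 0.4676 -0.2073  0.014 ]
[ 0.6359 -0.2269  0.076 ]
[ 0.635  -0.2256  0.052 ]
[ 0.5404 -0.1217  0.058 ]
```

Request:
apply_moves(
  series=[0.06,0.001,-0.001,-0.012,0,0,0,0.06,0.002,-0.002,-0.03,0,0,0,0.06,0.002,-0.002,-0.05,0,0,0,0.06,0.002,-0.002,-0.07,0,0,0,0.06,0.002,-0.002,-0.09,0,0,0,0.06,0.002,-0.002,-0.1,0,0,0,0.06,0.002,-0.002,-0.107,0,0,0,0.06,0.002,-0.002,-0.113,0,0,0,0.06,0.002,-0.002,-0.117,0,0,0,0.06,0.002,-0.002,-0.117,0,0,0],
)

```text
time_s: 2.7
ee_pos: [0.4656, -0.2058, 0.0651]
tool_rot: [2.871, 1.571, 2.871]
ft_force: [-0.1, -0.7, 0.8]
opening: 0.0601
```

Run:
```python
from h import *
import cv2
cv2.imwrite("pics/w2.png",read_camera('wrist'))
s=robot.sense(); print(s['ee_pos'].round(4),s['ft_force'])
cv2.imwrite("pics/s2.png",cv2.resize(read_camera('scene')[130:300,100:320],None,fx=3.5,fy=3.5))
```

```text
[ 0.4659 -0.2059  0.0656] [-0.71500834 -0.13618736 -0.88956506]
```

View pics/w2.png

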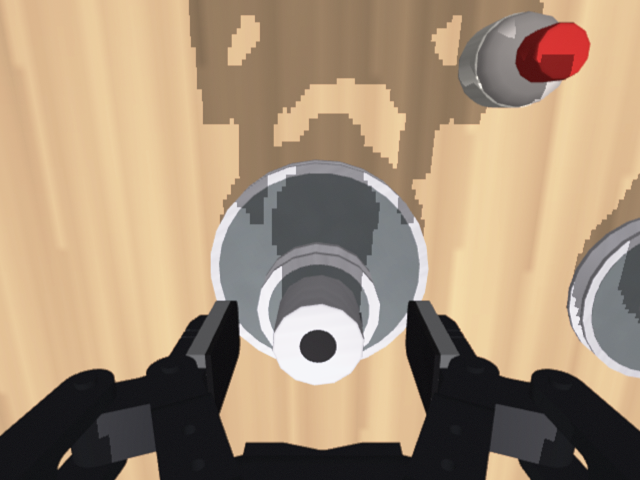

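View pics/s2.png

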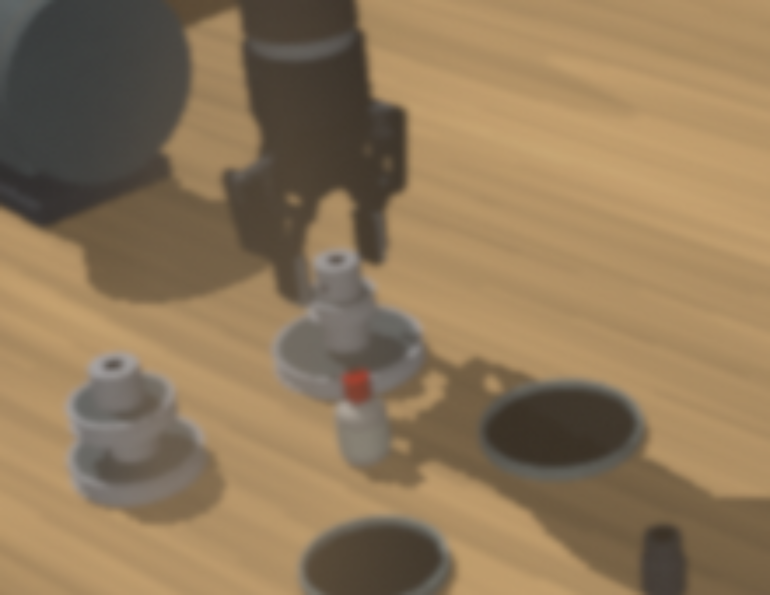

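Run:
```python
from h import *
print(ray('wrist',318,345,.076).round(4), ray('wrist',320,265,.014).round(4),ray('wrist',320,300,.052).round(4))
```

```text
[ 0.465  -0.2048  0.076 ] [ 0.4653 -0.2006  0.014 ] [ 0.4655 -0.2002  0.052 ]
```

Request:
apply_moves(
  series=[0.05,0,0,0,0,0,0,0.04,0,0,0,0,0,0,0.034,0,0,0,0,0,0,0.03,0,0,0,0,0,0,0.026,0,0,0,0,0,0,0.024,0,0,0,0,0,0,0.024,0,0,0,0,0,0,0.024,0,0,0.003,0,0,0,0.024,0,0,0.01,0,0,0,0.024,0,0,0.02,0,0,0],
  force=40,
)

```text
time_s: 3.63
ee_pos: [0.4648, -0.2054, 0.0848]
tool_rot: [2.638, 1.568, 2.638]
ft_force: [0.9, -0.7, -1.8]
opening: 0.0284
```

Run:
```python
from h import *
import cv2
cv2.imwrite("pics/w3.png",read_camera('wrist'))
s=robot.sense(); print(s['ee_pos'].round(4),s['ft_force'],s['opening'])
cv2.imwrite("pics/s3.png",cv2.resize(read_camera('scene')[130:300,100:320],None,fx=3.5,fy=3.5))
```

```text
[ 0.4665 -0.2062  0.0875] [ 0.76858832  0.70836837 -0.09304539] 0.028419625869635156
```

View pics/w3.png

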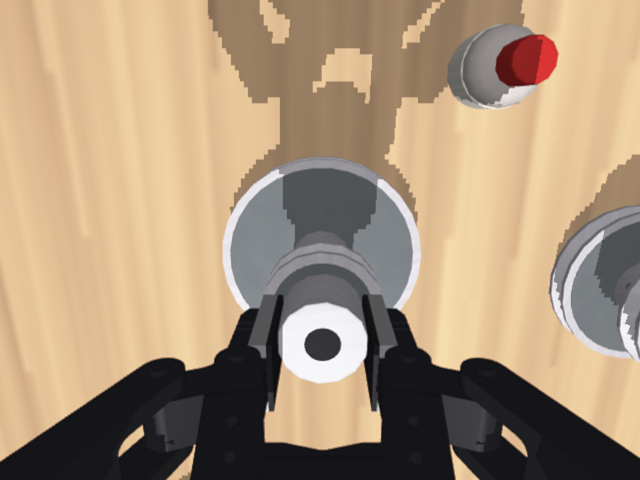

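View pics/s3.png

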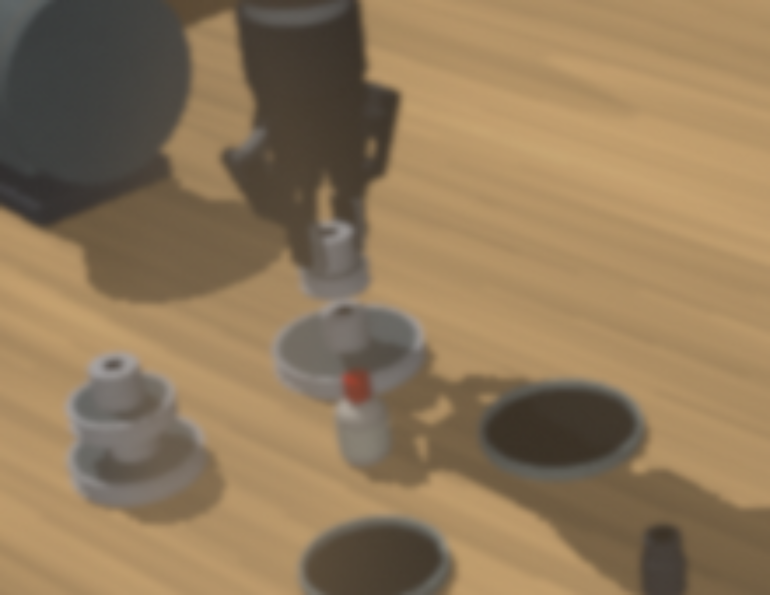

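Request:
apply_moves(
  series=[0.024,0,0,0.02,0,0,0,0.024,0,0,0.045,0,0,0,0.024,0.003,0.01,0.07,0,0,0,0.024,0.009,0.03,0.08,0,0,0,0.024,0.018,0.057,0.08,0,0,0,0.024,0.029,0.09,0.08,0,0,0,0.024,0.04,0.125,0.08,0,0,0,0.024,0.051,0.16,0.08,0,0,0,0.024,0.062,0.195,0.08,0,0,0,0.024,0.073,0.23,0.08,0,0,0],
)

```text
time_s: 4.57
ee_pos: [0.5389, 0.0259, 0.1655]
tool_rot: [0.122, 1.57, 0.122]
ft_force: [1.1, 0.0, -1.0]
opening: 0.0289
```

Request:
apply_moves(
  series=[0.024,0.011,0.035,0,0,0,0,0.024,0.022,0.07,0,0,0,0,0.024,0.033,0.105,0,0,0,0,0.024,0.044,0.14,0,0,0,0,0.024,0.055,0.173,0,0,0,0,0.024,0.064,0.2,0,0,0,0,0.024,0.07,0.218,-0.005,0,0,0,0.024,0.074,0.23,-0.015,0,0,0,0.024,0.075,0.234,-0.03,0,0,0,0.024,0.075,0.234,-0.04,0,0,0],
)

```text
time_s: 5.4
ee_pos: [0.613, 0.259, 0.123]
tool_rot: [-2.771, 1.569, -2.77]
ft_force: [-0.5, -0.5, -2.0]
opening: 0.0283
```

Run:
```python
from h import *
import cv2
cv2.imwrite("pics/w4.png",read_camera('wrist'))
s=robot.sense(); print(s['ee_pos'].round(4),s['ft_force'],s['opening'],s['joints'].round(2))
```

```text
[0.6115 0.2574 0.1205] [-0.05443551 -1.06899298 -3.88689723] 0.02839709612383203 [ 0.4   0.64  0.3   1.24 -0.    1.97]
```

View pics/w4.png

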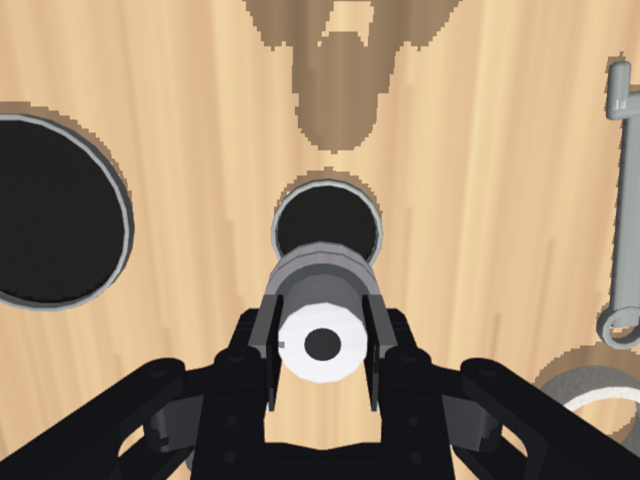

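Run:
```python
from h import *
print(ray('wrist',327,232,.009).round(4),ray('wrist',323,345,.1205+.011).round(4),robot.sense()['ee_pos'])
print(ray('wrist',25,212,.009).round(4))
```

```text
[0.6138 0.261  0.009 ] [0.6121 0.2592 0.1315] [0.61148265 0.25741804 0.12054731]
[0.436  0.2727 0.009 ]
```

Request:
apply_moves(
  series=[0.024,0,0.001,-0.015,0,0,0,0.024,0,0.001,-0.035,0,0,0,0.024,0,0.001,-0.055,0,0,0,0.024,0,0.001,-0.07,0,0,0,0.024,0,0.001,-0.08,0,0,0,0.024,0,0.001,-0.086,0,0,0,0.024,0,0.001,-0.089,0,0,0,0.024,0,0.001,-0.092,0,0,0,0.024,0,0.001,-0.094,0,0,0,0.024,0,0.001,-0.094,0,0,0],
)

```text
time_s: 6.28
ee_pos: [0.6139, 0.2592, 0.0318]
tool_rot: [0.403, 1.57, 0.403]
ft_force: [-0.3, 1.1, -2.1]
opening: 0.0288
```

Run:
```python
from h import *
import cv2
cv2.imwrite("pics/w5.png",read_camera('wrist'))
s=robot.sense(); print(s['ee_pos'].round(4),s['ft_force'],s['opening'],s['joints'].round(2))
cv2.imwrite("pics/s5.png",cv2.resize(read_camera('scene')[250:400,240:430],None,fx=4,fy=4))
```

```text
[0.614  0.2593 0.032 ] [ 0.7046493  -0.19719328 -2.19186446] 0.02843691318284103 [0.4  0.71 0.19 1.05 0.   1.97]
```

View pics/w5.png

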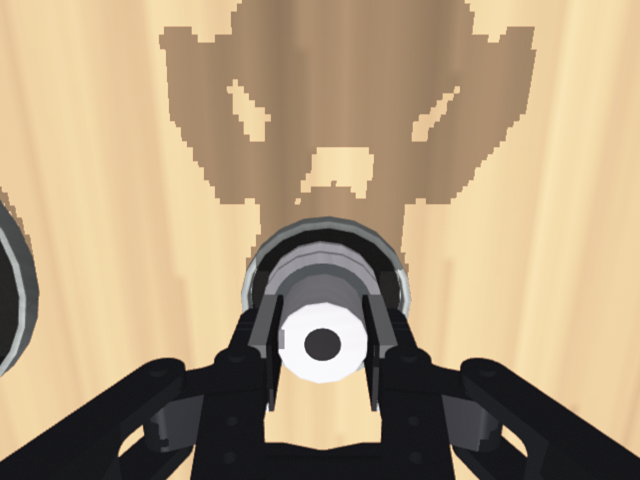

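View pics/s5.png

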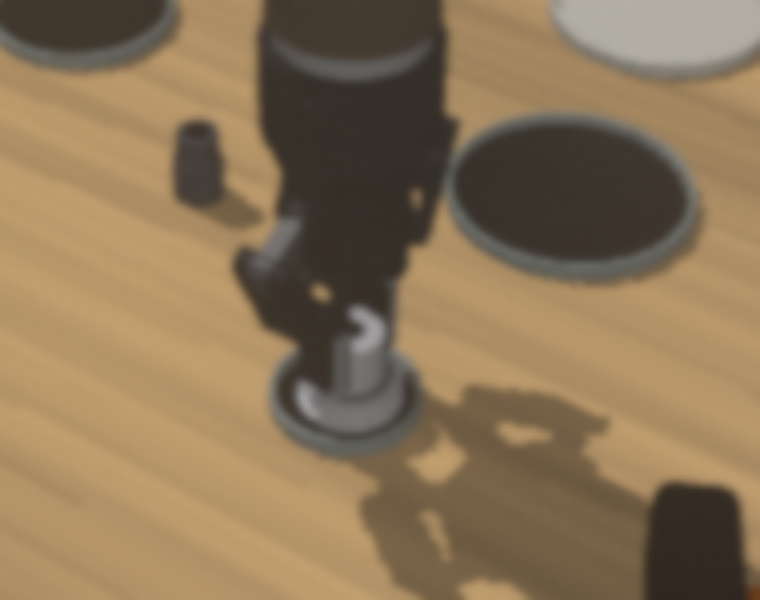

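Request:
apply_moves(
  series=[0.024,0,0,-0.0005,0,0,0,0.024,0,0,-0.001,0,0,0,0.024,0,0,-0.0015,0,0,0,0.024,0,0,-0.002,0,0,0,0.024,0,0,-0.002,0,0,0,0.024,0,0,-0.002,0,0,0,0.024,0,0,-0.002,0,0,0,0.024,0,0,-0.002,0,0,0,0.024,0,0,-0.002,0,0,0,0.024,0,0,-0.002,0,0,0],
)

```text
time_s: 7.22
ee_pos: [0.614, 0.2594, 0.0309]
tool_rot: [0.462, 1.569, 0.462]
ft_force: [-1.7, -0.0, 4.9]
opening: 0.0286
```

Request:
apply_moves(
  series=[0.032,0,0,0,0,0,0,0.037,0,0,0,0,0,0,0.044,0,0,0,0,0,0,0.05,0,0,0,0,0,0,0.05,0,0,0.001,0,0,0,0.05,0,0,0.01,0,0,0,0.05,0,0,0.03,0,0,0,0.05,0,0,0.06,0,0,0,0.05,0,0,0.09,0,0,0,0.055,0,0,0.12,0,0,0],
)

```text
time_s: 8.05
ee_pos: [0.6133, 0.2591, 0.151]
tool_rot: [-2.683, 1.571, -2.683]
ft_force: [0.8, 0.6, -0.5]
opening: 0.055
```

Run:
```python
from h import *
import cv2
cv2.imwrite("pics/w6.png",read_camera('wrist'))
s=robot.sense(); print(s['ee_pos'].round(4),s['ft_force'],s['opening'],s['joints'].round(2))
```

```text
[0.6167 0.2605 0.1591] [1.21440277 0.86817489 4.97963695] 0.05499630415619616 [ 0.4   0.61  0.36  1.3  -0.    1.97]
```

View pics/w6.png

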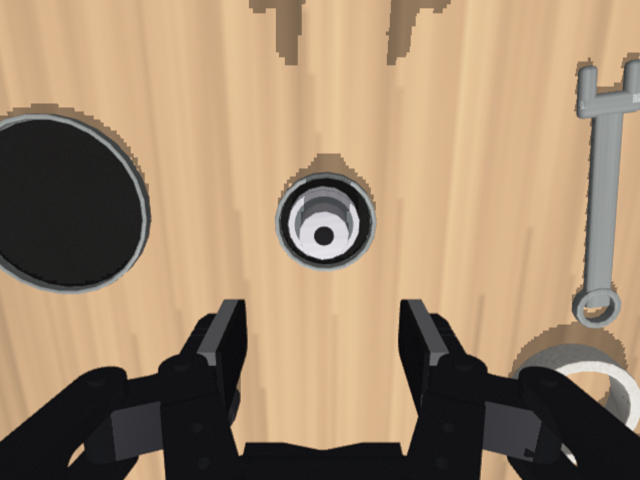

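Request:
apply_moves(
  series=[0.055,0,-0.01,0,0,0,0,0.055,0.001,-0.03,0,0,0,0,0.055,0.002,-0.06,0,0,0,0,0.055,0.003,-0.095,0,0,0,0,0.055,0.005,-0.13,0,0,0,0,0.055,0.006,-0.165,0,0,0,0,0.055,0.008,-0.2,0,0,0,0,0.055,0.009,-0.235,0,0,0,0,0.055,0.01,-0.27,0,0,0,0,0.055,0.012,-0.305,0,0,0,0],
)

```text
time_s: 8.93
ee_pos: [0.6244, -0.048, 0.1486]
tool_rot: [-3.096, 1.569, -3.096]
ft_force: [0.0, -0.1, -0.2]
opening: 0.0549
```

Request:
apply_moves(
  series=[0.055,0.001,-0.035,0,0,0,0,0.055,0.003,-0.07,0,0,0,0,0.055,0.004,-0.105,0,0,0,0,0.055,0.006,-0.135,0,0,0,0,0.055,0.007,-0.155,-0.005,0,0,0,0.055,0.007,-0.168,-0.015,0,0,0,0.055,0.007,-0.175,-0.025,0,0,0,0.055,0.007,-0.175,-0.035,0,0,0,0.055,0.007,-0.175,-0.04,0,0,0,0.055,0.007,-0.175,-0.04,0,0,0],
)

```text
time_s: 9.77
ee_pos: [0.6311, -0.2188, 0.1065]
tool_rot: [2.722, 1.566, 2.723]
ft_force: [0.3, 0.1, -0.1]
opening: 0.0552
```

Run:
```python
from h import *
import cv2
s=robot.sense()
cv2.imwrite("pics/w7.png",read_camera('wrist'))
print(s['ee_pos'].round(4),s['ft_force'],s['opening'],s['joints'].round(2))
```

```text
[ 0.6311 -0.2188  0.1065] [ 0.3079742   0.14491542 -0.05392217] 0.05518237063099221 [-0.33  0.66  0.29  1.21  0.    1.24]
```

View pics/w7.png

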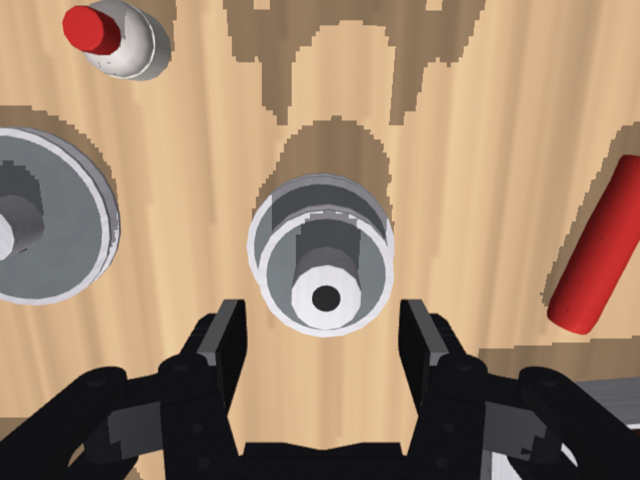

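Run:
```python
from h import *
print(robot.sense()['ee_pos'],ray('wrist',326,298,.076).round(4),ray('wrist',320,243,.014))
```

```text
[ 0.63179156 -0.21885147  0.10774803] [ 0.6335 -0.2205  0.076 ] [ 0.63047367 -0.21602388  0.014     ]
```

Request:
apply_moves(
  series=[0.055,0.001,0,-0.012,0,0,0,0.055,0.001,0,-0.027,0,0,0,0.055,0.001,0,-0.037,0,0,0,0.055,0.001,0,-0.042,0,0,0,0.05,0.001,0,-0.044,0,0,0,0.042,0.001,0,-0.044,0,0,0,0.034,0.001,0,-0.044,0,0,0,0.029,0.001,0,-0.044,0,0,0,0.024,0.001,0,-0.044,0,0,0,0.024,0.001,0,-0.044,0,0,0],
)

```text
time_s: 10.65
ee_pos: [0.634, -0.221, 0.0663]
tool_rot: [-0.276, 1.569, -0.276]
ft_force: [-1.0, -0.2, 3.1]
opening: 0.0284
```

Request:
apply_moves(
  series=[0.024,0,0,0.003,0,0,0,0.024,0,0,0.012,0,0,0,0.024,0,0,0.03,0,0,0,0.024,0,0.004,0.05,0,0,0,0.024,-0.001,0.014,0.068,0,0,0,0.024,-0.003,0.035,0.078,0,0,0,0.024,-0.005,0.062,0.08,0,0,0,0.024,-0.007,0.092,0.08,0,0,0,0.024,-0.009,0.122,0.08,0,0,0,0.024,-0.011,0.15,0.08,0,0,0],
)

```text
time_s: 11.48
ee_pos: [0.6224, -0.0695, 0.146]
tool_rot: [0.371, 1.57, 0.371]
ft_force: [0.5, 0.9, -0.9]
opening: 0.0285
```

Request:
apply_moves(
  series=[0.024,-0.002,0.023,0,0,0,0,0.024,-0.003,0.038,0,0,0,0,0.024,-0.004,0.045,-0.006,0,0,0,0.024,-0.004,0.047,-0.015,0,0,0,0.024,-0.004,0.047,-0.025,0,0,0,0.024,-0.004,0.047,-0.035,0,0,0,0.024,-0.004,0.047,-0.045,0,0,0,0.024,-0.004,0.047,-0.05,0,0,0,0.024,-0.004,0.047,-0.05,0,0,0,0.024,-0.004,0.047,-0.05,0,0,0],
)

```text
time_s: 12.32
ee_pos: [0.6182, -0.0245, 0.0945]
tool_rot: [3.136, 1.569, 3.135]
ft_force: [-0.4, -0.9, -1.3]
opening: 0.0283
```

Run:
```python
from h import *
import cv2
s=robot.sense()
cv2.imwrite("pics/w8.png",read_camera('wrist'))
print(s['ee_pos'].round(4),s['ft_force'],s['opening'],s['joints'].round(2))
```

```text
[ 0.6182 -0.0245  0.0945] [-0.36107742 -0.93270213 -1.33623578] 0.028255235863776002 [-0.04  0.57  0.1   1.11 -0.    1.53]
```

View pics/w8.png

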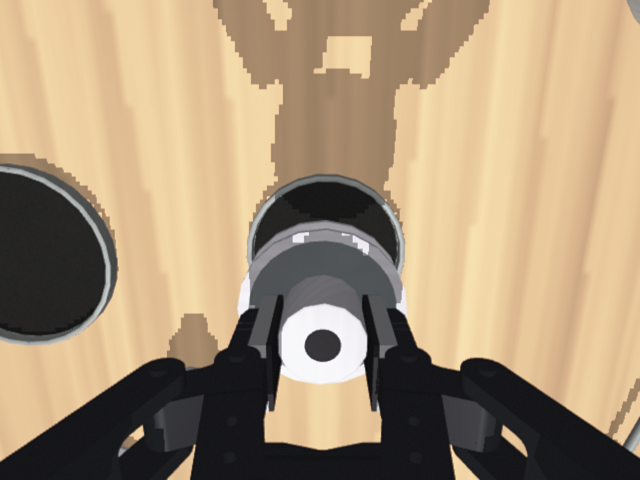

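Run:
```python
from h import *
print(robot.sense()['ee_pos'],ray('wrist',326,248,.009).round(4))
```

```text
[ 0.61874593 -0.02440922  0.09528273] [ 0.621  -0.0222  0.009 ]
```

Request:
apply_moves(
  series=[0.024,0.001,0,-0.012,0,0,0,0.024,0.001,0,-0.03,0,0,0,0.024,0.001,0,-0.045,0,0,0,0.024,0.001,0,-0.054,0,0,0,0.024,0.001,0,-0.058,0,0,0,0.024,0.001,0,-0.061,0,0,0,0.024,0.001,0,-0.063,0,0,0,0.024,0.001,0,-0.064,0,0,0,0.024,0.001,0,-0.065,0,0,0,0.024,0.001,0,-0.065,0,0,0],
)

```text
time_s: 13.2
ee_pos: [0.6203, -0.0238, 0.0313]
tool_rot: [-0.014, 1.569, -0.014]
ft_force: [-0.2, -0.1, -0.0]
opening: 0.0284
```

Run:
```python
from h import *
import cv2
s=robot.sense()
cv2.imwrite("pics/s9.png",cv2.resize(read_camera('scene')[200:340,140:320],None,fx=4,fy=4))
print(s['ee_pos'].round(4),s['ft_force'],s['opening'],s['joints'].round(2))
```

```text
[ 0.6203 -0.0238  0.0313] [-0.21893825 -0.09543075 -0.04787053] 0.028439597556215564 [-0.04  0.63  0.04  0.97  0.    1.53]
```

View pics/s9.png

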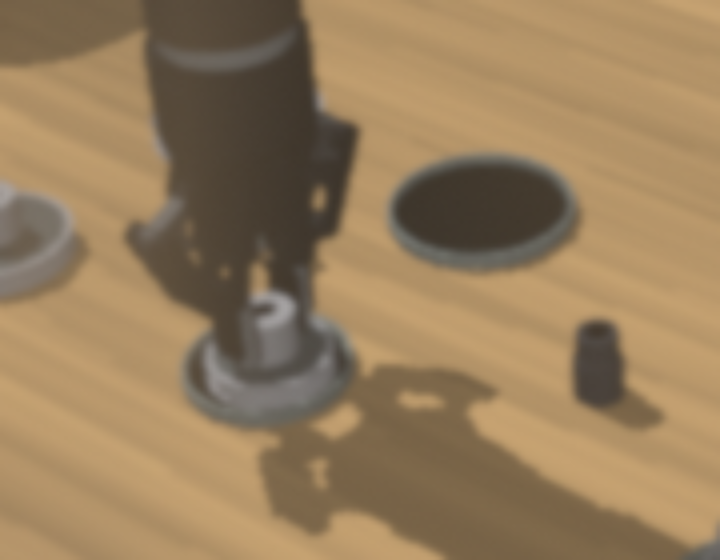

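Request:
apply_moves(
  series=[0.024,0,0,-0.0005,0,0,0,0.024,0,0,-0.001,0,0,0,0.024,0,0,-0.0015,0,0,0,0.024,0,0,-0.0015,0,0,0,0.024,0,0,-0.0015,0,0,0,0.024,0,0,-0.0015,0,0,0,0.024,0,0,-0.0015,0,0,0,0.024,0,0,-0.0015,0,0,0,0.024,0,0,-0.0015,0,0,0,0.024,0,0,-0.0015,0,0,0],
)

```text
time_s: 14.08
ee_pos: [0.6202, -0.0238, 0.0312]
tool_rot: [-0.026, 1.568, -0.026]
ft_force: [-3.7, 0.1, 9.3]
opening: 0.0286
```

Request:
apply_moves(
  series=[0.032,0,0,0,0,0,0,0.037,0,0,0,0,0,0,0.044,0,0,0,0,0,0,0.05,0,0,0,0,0,0,0.05,0,0,0.001,0,0,0,0.05,0,0,0.01,0,0,0,0.05,0,0,0.03,0,0,0,0.055,0,0,0.06,0,0,0,0.055,0,0,0.09,0,0,0,0.055,0,0,0.105,0,0,0],
)

```text
time_s: 14.92
ee_pos: [0.6215, -0.024, 0.1385]
tool_rot: [-0.044, 1.565, -0.044]
ft_force: [1.4, -0.4, 0.3]
opening: 0.055
```

Run:
```python
from h import *
import cv2
s=robot.sense()
cv2.imwrite("pics/w10.png",read_camera('wrist'))
print(s['ee_pos'].round(4),s['ft_force'],s['opening'],s['joints'].round(2))
```

```text
[ 0.6215 -0.024   0.1385] [ 1.36095195 -0.38555644  0.25775622] 0.05499736911918716 [-0.04  0.53  0.17  1.2  -0.    1.53]
```

View pics/w10.png

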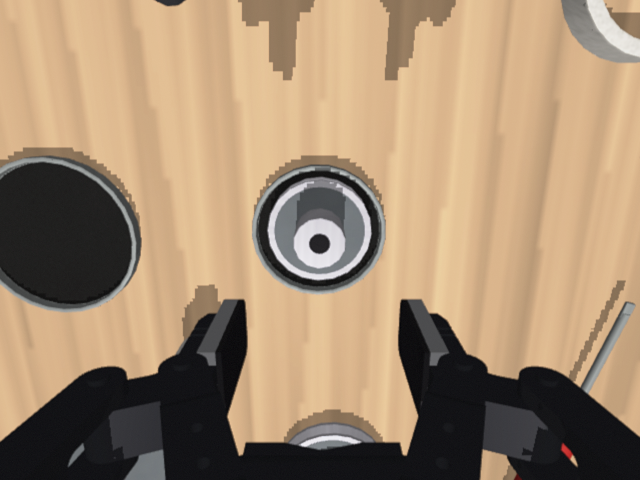

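Request:
apply_moves(
  series=[0.055,-0.007,-0.008,0,0,0,0,0.055,-0.025,-0.028,0,0,0,0,0.055,-0.047,-0.054,0,0,0,0,0.055,-0.07,-0.081,0,0,0,0,0.055,-0.093,-0.108,0,0,0,0,0.055,-0.116,-0.134,0,0,0,0,0.055,-0.136,-0.157,0,0,0,0,0.055,-0.15,-0.173,-0.01,0,0,0,0.055,-0.155,-0.179,-0.025,0,0,0,0.055,-0.155,-0.179,-0.035,0,0,0],
)

```text
time_s: 15.8
ee_pos: [0.461, -0.204, 0.0967]
tool_rot: [2.894, 1.567, 2.89]
ft_force: [-0.0, -0.1, -0.9]
opening: 0.055
```

Run:
```python
from h import *
import cv2
s=robot.sense()
cv2.imwrite("pics/w11.png",read_camera('wrist'))
print(s['ee_pos'].round(4),s['ft_force'],s['opening'],s['joints'].round(2))
s=robot.sense();print(s['ee_pos'].round(4))
```

```text
[ 0.461  -0.204   0.0967] [-0.04576819 -0.08452677 -0.91440004] 0.05495778727734653 [-0.42  0.36 -0.22  0.99 -0.    1.16]
[ 0.4608 -0.2026  0.0949]
```

View pics/w11.png

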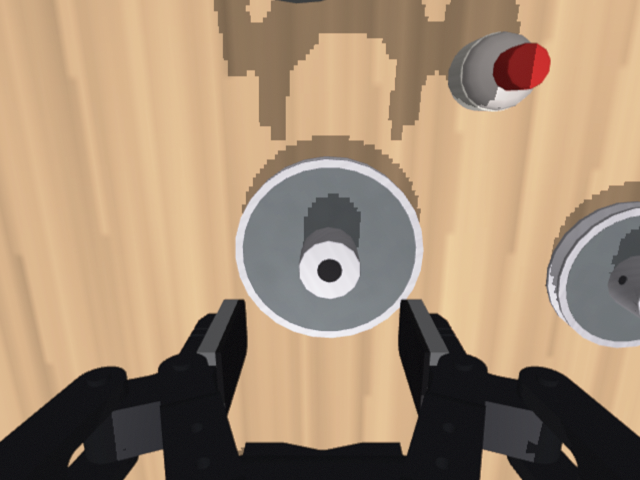

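Run:
```python
from h import *
print(robot.sense()['ee_pos'],ray('wrist',330,270,.038).round(4),ray('wrist',629,280,.038).round(4))
```

```text
[ 0.46083661 -0.20262926  0.094938  ] [ 0.4644 -0.2014  0.038 ] [ 0.6064 -0.2064  0.038 ]
```

Request:
apply_moves(
  series=[0.055,0,0.001,-0.012,0,0,0,0.055,0,0.001,-0.032,0,0,0,0.055,0,0.001,-0.05,0,0,0,0.055,0,0.001,-0.061,0,0,0,0.055,0,0.001,-0.067,0,0,0,0.055,0,0.001,-0.07,0,0,0,0.055,0,0.001,-0.0715,0,0,0,0.045,0,0.001,-0.0715,0,0,0,0.035,0,0.001,-0.0715,0,0,0,0.03,0,0.001,-0.0715,0,0,0],
  force=70,
)

```text
time_s: 16.68
ee_pos: [0.4647, -0.202, 0.028]
tool_rot: [-1.136, 1.57, -1.136]
ft_force: [-0.8, -0.1, -0.8]
opening: 0.0298
```

Request:
apply_moves(
  series=[0.025,0,0,0,0,0,0,0.024,0,0,0,0,0,0,0.024,0,0,0,0,0,0,0.024,0,0,0.002,0,0,0,0.024,0,0,0.008,0,0,0,0.024,0,0,0.02,0,0,0,0.024,0,0,0.04,0,0,0,0.024,0,0,0.065,0,0,0,0.024,0,0,0.085,0,0,0,0.024,0,0,0.1,0,0,0],
)

```text
time_s: 17.52
ee_pos: [0.465, -0.202, 0.1291]
tool_rot: [-0.303, 1.569, -0.303]
ft_force: [1.0, -0.3, -4.1]
opening: 0.028
```

Run:
```python
from h import *
import cv2
s=robot.sense()
cv2.imwrite("pics/w12.png",read_camera('wrist'))
cv2.imwrite("pics/s12.png",read_camera('scene'))
print(s['ee_pos'].round(4),s['ft_force'],s['opening'],s['joints'].round(2))
```

```text
[ 0.465  -0.202   0.1291] [ 1.02109488 -0.31579691 -4.053773  ] 0.027995612145205923 [-0.41  0.33 -0.18  1.06  0.    1.16]
```

View pics/w12.png

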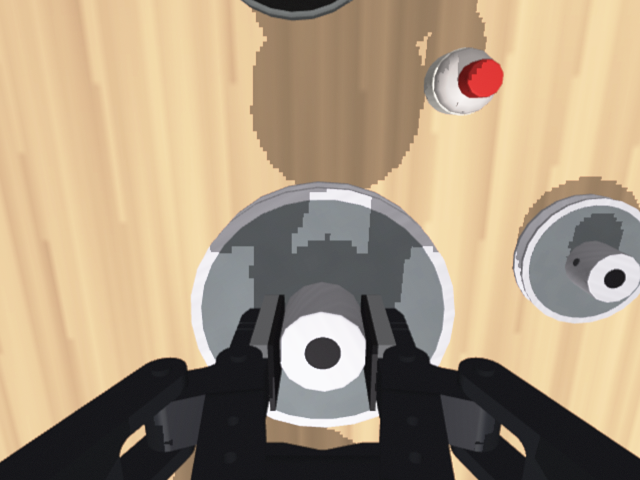

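View pics/s12.png

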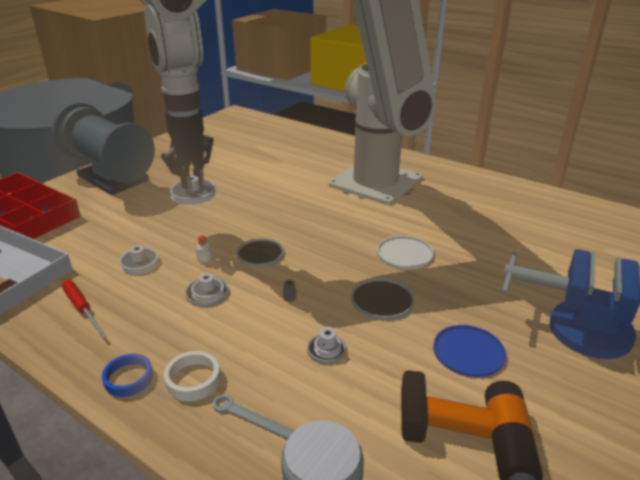

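Request:
apply_moves(
  series=[0.024,0,0.008,0.003,0,0,0,0.024,-0.001,0.026,0.003,0,0,0,0.024,-0.003,0.052,0.003,0,0,0,0.024,-0.005,0.084,0.003,0,0,0,0.024,-0.007,0.118,0.003,0,0,0,0.024,-0.009,0.152,0.003,0,0,0,0.024,-0.011,0.186,0.003,0,0,0,0.024,-0.013,0.22,0.003,0,0,0,0.024,-0.015,0.254,0.003,0,0,0,0.024,-0.018,0.288,0.003,0,0,0],
)

```text
time_s: 18.45
ee_pos: [0.4447, 0.088, 0.1287]
tool_rot: [-3.058, 1.568, -3.058]
ft_force: [1.7, -0.6, -3.7]
opening: 0.0279
```

Request:
apply_moves(
  series=[0.024,-0.002,0.034,0,0,0,0,0.024,-0.004,0.068,0,0,0,0,0.024,-0.006,0.1,0,0,0,0,0.024,-0.008,0.13,0,0,0,0,0.024,-0.01,0.154,0,0,0,0,0.024,-0.011,0.171,0,0,0,0,0.024,-0.011,0.18,-0.005,0,0,0,0.024,-0.011,0.184,-0.015,0,0,0,0.024,-0.011,0.184,-0.025,0,0,0,0.024,-0.011,0.184,-0.03,0,0,0],
)

```text
time_s: 19.28
ee_pos: [0.4339, 0.2684, 0.0974]
tool_rot: [-2.487, 1.566, -2.488]
ft_force: [-0.5, -0.9, -3.9]
opening: 0.0275
```

Run:
```python
from h import *
import cv2
s=robot.sense()
cv2.imwrite("pics/w13.png",read_camera('wrist'))
print(s['ee_pos'].round(4),s['ft_force'],s['opening'],s['joints'].round(2))
s=robot.sense()
print(s['ee_pos'])
```

```text
[0.4339 0.2684 0.0974] [-0.54258405 -0.92192849 -3.93097118] 0.02750600669041687 [ 0.55  0.38 -0.21  0.99 -0.    2.13]
[0.43355792 0.26788755 0.09696474]
```

View pics/w13.png

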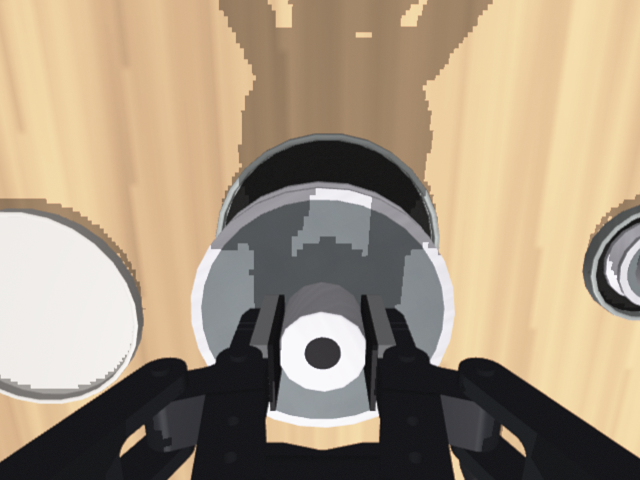

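Run:
```python
from h import *
print(robot.sense()['ee_pos'],ray('wrist',328,133,.009).round(4),ray('wrist',216,235,.009).round(4),ray('wrist',439,235,.009).round(4))
```

```text
[0.43355792 0.26788755 0.09696474] [0.4363 0.33   0.009 ] [0.3761 0.2766 0.009 ] [0.496  0.2767 0.009 ]
```

Request:
apply_moves(
  series=[0.024,0,0,-0.01,0,0,0,0.024,0,0,-0.025,0,0,0,0.024,0,0,-0.04,0,0,0,0.024,0,0,-0.052,0,0,0,0.024,0,0,-0.06,0,0,0,0.024,0,0,-0.064,0,0,0,0.024,0,0,-0.067,0,0,0,0.024,0,0,-0.069,0,0,0,0.024,0,0,-0.07,0,0,0,0.024,0,0,-0.07,0,0,0],
)

```text
time_s: 20.17
ee_pos: [0.436, 0.2701, 0.0314]
tool_rot: [0.144, 1.57, 0.144]
ft_force: [-1.2, -1.8, 1.2]
opening: 0.0276
```

Run:
```python
from h import *
import cv2
s=robot.sense()
cv2.imwrite("pics/w14.png",read_camera('wrist'))
print(s['ee_pos'].round(4),s['ft_force'],s['opening'],s['joints'].round(2))
cv2.imwrite("pics/s14.png",cv2.resize(read_camera('scene')[200:340,300:480],None,fx=4,fy=4))
```

```text
[0.436  0.2701 0.0314] [-1.24118401 -1.79606607  1.20742111] 0.02759527789688362 [ 0.55  0.46 -0.28  0.83 -0.    2.13]
```

View pics/w14.png

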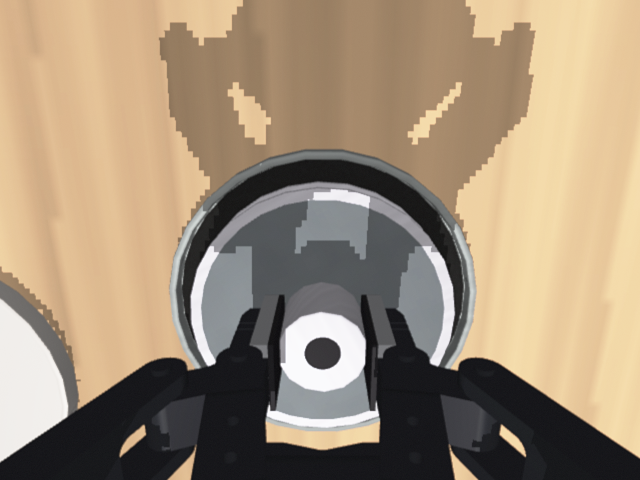

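View pics/s14.png

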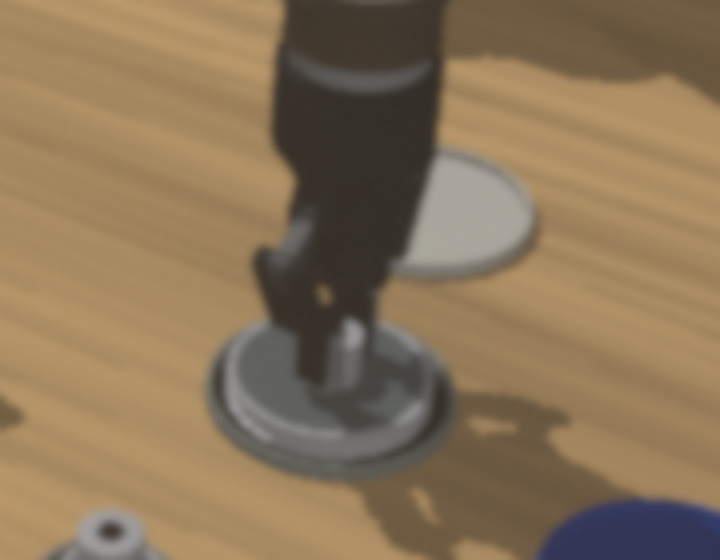

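Request:
apply_moves(
  series=[0.024,0,0,-0.0005,0,0,0,0.024,0,0,-0.0005,0,0,0,0.03,0,0,-0.0005,0,0,0,0.036,0,0,-0.0005,0,0,0,0.044,0,0,-0.0005,0,0,0,0.05,0,0,0,0,0,0,0.05,0,0,0.003,0,0,0,0.05,0,0,0.015,0,0,0,0.055,0,0,0.04,0,0,0,0.055,0,0,0.07,0,0,0],
)

```text
time_s: 21.1
ee_pos: [0.4341, 0.2694, 0.0994]
tool_rot: [-2.611, 1.566, -2.61]
ft_force: [0.1, 0.2, -0.4]
opening: 0.055
```

Request:
apply_moves(
  series=[0.055,0,0,0.025,0,0,0,0.055,0.003,-0.01,0.04,0,0,0,0.055,0.009,-0.03,0.04,0,0,0,0.055,0.019,-0.06,0.04,0,0,0,0.055,0.03,-0.092,0.04,0,0,0,0.055,0.041,-0.125,0.04,0,0,0,0.055,0.052,-0.159,0.04,0,0,0,0.055,0.063,-0.193,0.04,0,0,0,0.055,0.075,-0.227,0.04,0,0,0,0.055,0.086,-0.26,0.04,0,0,0],
)

```text
time_s: 21.93
ee_pos: [0.5222, 0.0085, 0.1406]
tool_rot: [0.118, 1.57, 0.118]
ft_force: [0.7, 0.2, 0.0]
opening: 0.0551
```

Run:
```python
from h import *
import cv2
s=robot.sense()
print(s['ee_pos'].round(4),s['ft_force'],s['opening'],s['joints'].round(2))
cv2.imwrite("pics/s15.png",cv2.resize(read_camera('scene')[190:370,90:430],None,fx=2.3,fy=2.3))
print(ray('scene',0,0,0))
```

```text
[0.5222 0.0085 0.1406] [0.65281774 0.2103013  0.02240089] 0.055098419088750024 [ 0.02  0.35 -0.12  1.1   0.    1.59]
[-0.96469331 -3.67506784  0.        ]
```

View pics/s15.png

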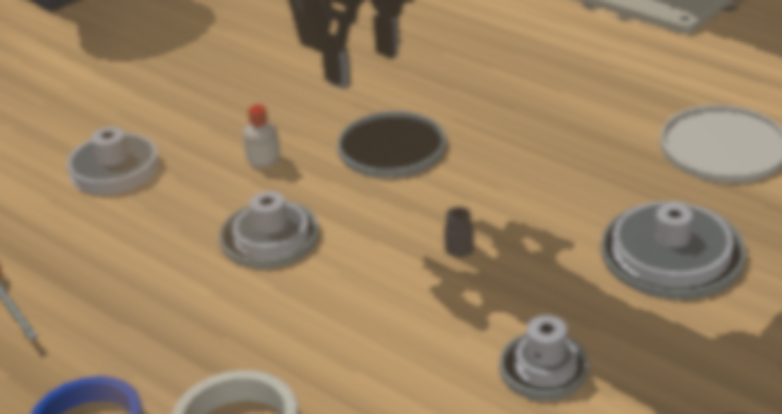

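Request:
apply_moves(
  series=[0.055,0.015,-0.032,0,0,0,0,0.055,0.03,-0.064,0,0,0,0,0.055,0.046,-0.097,0,0,0,0,0.055,0.062,-0.13,0,0,0,0,0.055,0.077,-0.162,0,0,0,0,0.055,0.09,-0.19,0,0,0,0,0.055,0.1,-0.21,-0.01,0,0,0,0.055,0.106,-0.223,-0.025,0,0,0,0.055,0.108,-0.228,-0.04,0,0,0,0.055,0.108,-0.228,-0.045,0,0,0],
)

```text
time_s: 22.82
ee_pos: [0.6286, -0.2189, 0.0923]
tool_rot: [2.859, 1.567, 2.857]
ft_force: [-0.5, -0.3, -0.1]
opening: 0.0551
```

Run:
```python
from h import *
import cv2
cv2.imwrite("pics/w16.png",read_camera('wrist'))
s=robot.sense()
print(s['ee_pos'].round(4),s['ft_force'],s['opening'],s['joints'].round(2))
print(ray('scene',137,248.3,.038))
```

```text
[ 0.6279 -0.2177  0.092 ] [-0.78963992  0.01927577 -0.64662423] 0.05472940794234556 [-0.33  0.66  0.26  1.18  0.    1.24]
[ 0.62837256 -0.21875911  0.038     ]
```

View pics/w16.png

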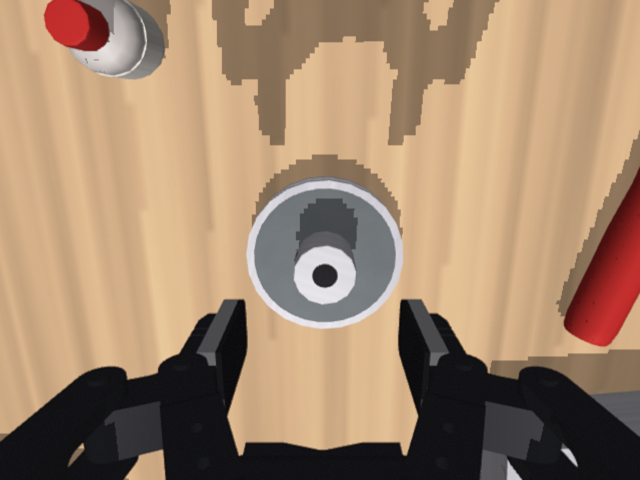

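Request:
apply_moves(
  series=[0.055,0,0,-0.012,0,0,0,0.055,0,0,-0.032,0,0,0,0.055,0,0,-0.05,0,0,0,0.055,0,0,-0.059,0,0,0,0.055,0,0,-0.064,0,0,0,0.055,0,0,-0.067,0,0,0,0.055,0,0,-0.068,0,0,0,0.045,0,0,-0.068,0,0,0,0.035,0,0,-0.068,0,0,0,0.03,0,0,-0.068,0,0,0],
  force=60,
)

```text
time_s: 23.7
ee_pos: [0.6299, -0.2181, 0.0284]
tool_rot: [-0.535, 1.57, -0.535]
ft_force: [-0.6, -0.1, -0.5]
opening: 0.0302
```

Request:
apply_moves(
  series=[0.025,0,0,0,0,0,0,0.024,0,0,0,0,0,0,0.024,0,0,0,0,0,0,0.024,0,0,0.002,0,0,0,0.024,0,0,0.008,0,0,0,0.024,0,0,0.02,0,0,0,0.024,0,0,0.04,0,0,0,0.024,0,0,0.065,0,0,0,0.024,0,0,0.085,0,0,0,0.024,0,0,0.11,0,0,0],
)

```text
time_s: 24.53
ee_pos: [0.629, -0.2177, 0.138]
tool_rot: [2.778, 1.569, 2.778]
ft_force: [-0.1, 0.7, -3.1]
opening: 0.0283
```

Request:
apply_moves(
  series=[0.024,-0.007,0.008,0.005,0,0,0,0.024,-0.023,0.025,0.005,0,0,0,0.024,-0.044,0.047,0.005,0,0,0,0.024,-0.067,0.072,0.005,0,0,0,0.024,-0.09,0.096,0.005,0,0,0,0.024,-0.113,0.12,0.005,0,0,0,0.024,-0.135,0.144,0.005,0,0,0,0.024,-0.154,0.164,0.005,0,0,0,0.024,-0.168,0.179,0.005,0,0,0,0.024,-0.175,0.187,0.005,0,0,0],
)

```text
time_s: 25.37
ee_pos: [0.4524, -0.0293, 0.143]
tool_rot: [2.551, 1.57, 2.553]
ft_force: [-0.1, 0.5, -2.4]
opening: 0.028
```

Request:
apply_moves(
  series=[0.024,-0.003,0.003,-0.005,0,0,0,0.024,-0.003,0.003,-0.015,0,0,0,0.024,-0.003,0.003,-0.025,0,0,0,0.024,-0.003,0.003,-0.035,0,0,0,0.024,-0.003,0.003,-0.04,0,0,0,0.024,-0.003,0.003,-0.042,0,0,0,0.024,-0.003,0.003,-0.042,0,0,0,0.024,-0.003,0.003,-0.042,0,0,0,0.024,-0.003,0.003,-0.042,0,0,0,0.024,-0.003,0.003,-0.042,0,0,0],
)

```text
time_s: 26.2
ee_pos: [0.4522, -0.028, 0.1008]
tool_rot: [-0.107, 1.57, -0.107]
ft_force: [0.5, -0.8, -3.0]
opening: 0.0277
```

Run:
```python
from h import *
import cv2
cv2.imwrite("pics/w17.png",read_camera('wrist'))
s=robot.sense()
print(s['ee_pos'].round(4),s['ft_force'],s['opening'],s['joints'].round(2))
```

```text
[ 0.452  -0.0279  0.1008] [ 0.744952  -0.8442918 -2.2994801] 0.027926814297706853 [-0.06  0.27 -0.36  0.95 -0.    1.51]
```

View pics/w17.png

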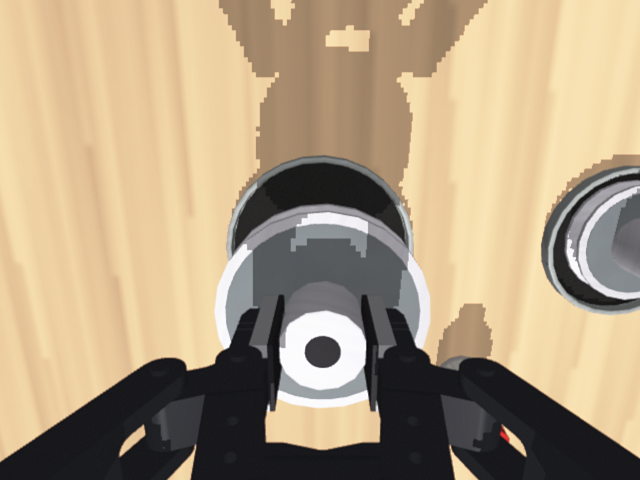

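Run:
```python
from h import *
print(ray('wrist',320,156,.009).round(4),ray('wrist',227,240,.009).round(4),ray('wrist',413,240,.009).round(4))
```

```text
[0.4512 0.0227 0.009 ] [ 0.4    -0.0229  0.009 ] [ 0.5022 -0.0229  0.009 ]
```

Request:
apply_moves(
  series=[0.024,0,0,-0.01,0,0,0,0.024,0,0,-0.025,0,0,0,0.024,0,0,-0.04,0,0,0,0.024,0,0,-0.052,0,0,0,0.024,0,0,-0.058,0,0,0,0.024,0,0,-0.06,0,0,0,0.024,0,0,-0.06,0,0,0,0.024,0,0,-0.06,0,0,0,0.024,0,0,-0.06,0,0,0,0.024,0,0,-0.06,0,0,0],
)

```text
time_s: 27.08
ee_pos: [0.4523, -0.0279, 0.0411]
tool_rot: [-0.063, 1.569, -0.063]
ft_force: [-0.6, 0.1, -3.0]
opening: 0.0277
```

Run:
```python
from h import *
import cv2
cv2.imwrite("pics/w18.png",read_camera('wrist'))
s=robot.sense()
print(s['ee_pos'].round(4),s['ft_force'],s['opening'],s['joints'].round(2))
```

```text
[ 0.4522 -0.0279  0.041 ] [ 0.43023127 -0.46552676 -2.6065051 ] 0.02790207947159785 [-0.06  0.35 -0.43  0.79  0.    1.51]
```

View pics/w18.png

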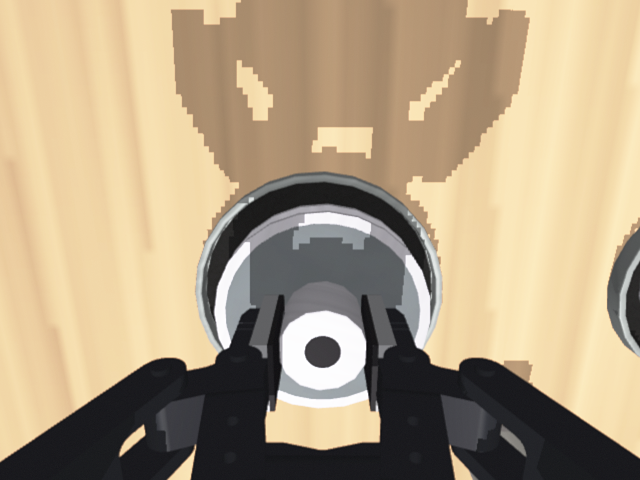

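Request:
apply_moves(
  series=[0.024,-0.001,-0.001,-0.002,0,0,0,0.024,-0.001,-0.001,-0.004,0,0,0,0.024,-0.001,-0.001,-0.006,0,0,0,0.024,-0.001,-0.001,-0.0075,0,0,0,0.024,-0.001,-0.001,-0.0085,0,0,0,0.024,-0.001,-0.001,-0.0095,0,0,0,0.024,-0.001,-0.001,-0.0105,0,0,0,0.024,-0.001,-0.001,-0.011,0,0,0,0.024,-0.001,-0.001,-0.011,0,0,0,0.024,-0.001,-0.001,-0.011,0,0,0],
)

```text
time_s: 27.97
ee_pos: [0.4504, -0.0288, 0.0315]
tool_rot: [-0.129, 1.57, -0.129]
ft_force: [-7.7, 0.6, 19.8]
opening: 0.0278
```

Request:
apply_moves(
  series=[0.024,0,0,0.0005,0,0,0,0.024,0,0,0.001,0,0,0,0.03,0,0,0.001,0,0,0,0.036,0,0,0.001,0,0,0,0.044,0,0,0.001,0,0,0,0.05,0,0,0.001,0,0,0,0.05,0,0,0.004,0,0,0,0.05,0,0,0.015,0,0,0,0.055,0,0,0.04,0,0,0,0.055,0,0,0.07,0,0,0],
)

```text
time_s: 28.8
ee_pos: [0.4488, -0.0287, 0.0985]
tool_rot: [3.075, 1.566, 3.075]
ft_force: [1.0, 0.2, 0.3]
opening: 0.0549
```

Request:
apply_moves(
  series=[0.055,0,0,0.03,0,0,0,0.055,0,0,0.06,0,0,0,0.055,0,0,0.09,0,0,0,0.055,0,0,0.1,0,0,0,0.055,-0.02,0,0.1,0,0,0,0.055,-0.05,0,0.1,0,0,0,0.055,-0.08,0,0.1,0,0,0,0.055,-0.1,0,0.1,0,0,0,0.055,-0.1,0,0.1,0,0,0,0.055,-0.1,0,0.1,0,0,0],
)

```text
time_s: 29.63
ee_pos: [0.3502, -0.0289, 0.1997]
tool_rot: [-0.071, 1.569, -0.072]
ft_force: [0.9, 0.1, 0.1]
opening: 0.0552
```

Run:
```python
from h import *
import cv2
s=robot.sense()
print(s['time_s'],s['ee_pos'].round(4),s['ft_force'],s['opening'])
t=read_camera('top'); cv2.imwrite("pics/t19.png",t); cv2.imwrite("pics/t19c.png",cv2.resize(t[105:285,200:470],None,fx=2.9,fy=2.9,interpolation=cv2.INTER_CUBIC))
cv2.imwrite("pics/s19.png",cv2.resize(read_camera('scene')[190:370,90:430],None,fx=2.3,fy=2.3))
```

```text
29.6333 [ 0.3502 -0.0289  0.1997] [0.88593115 0.10514359 0.06302781] 0.0551719031131593
```

View pics/t19c.png

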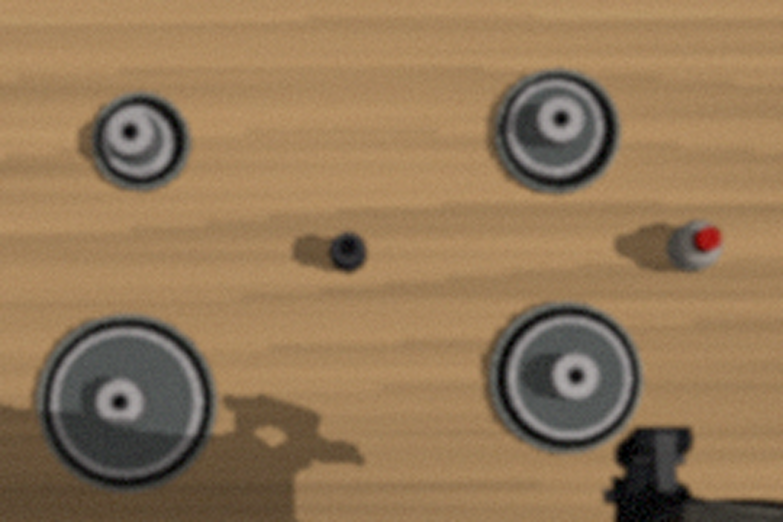

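View pics/s19.png

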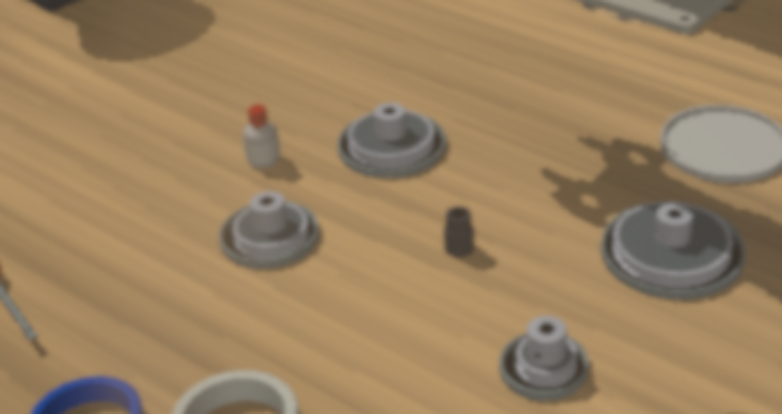

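All four pulleys lie flat in their own dishes with the black ring even all round. The bottle and socket stand where they were, and the gripper is clear. Handing in.

```bash
python3 -c "
from workcell import robot
print(robot.sign_off())"
```

```text
the job is handed in; nothing more can be done
None
```

I took both stacks apart and set each pulley down by its hub in its own dish, in the order 46 mm, 64 mm, 100 mm, 82 mm. The job was handed in at about 30 s of the 96 s allowed.

- **Final pictures:** The last top and scene views show all four pulleys hub up, flat and roughly centred in their dishes. The bottle and the socket are standing where they were, and the gripper is clear of everything.
- **Set-down force:** The 82 mm pulley was pressed into its dish with about 20 N because I went slightly too low. I backed off 1 mm before releasing it. The 46 mm and 64 mm pulleys were set down at under 10 N; the 100 mm one read 1.2 N just before its release, with no reading after the last half millimetre down.
- **Camera disagreement:** From high up, the wrist camera's positions differed from the top camera's by 4–6 mm. Closer to the parts the two agreed within about 2–4 mm, so I relied on the top view and close-up wrist looks.

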